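# Fit the dowelled roof on the insect hotel

### The arm

A 6-joint arm with a two-finger parallel gripper is mounted at the origin on the work surface. World frame = base frame: x ahead of the robot, y to its left, z up, the work surface at z = 0. Lengths are in m, angles in rad, forces in N, time in s.
With the tool pointing down it reaches from about 0.3 to 0.85 m from the base axis. Payload 4.2 kg.
Tool frame: the origin (TCP) lies midway between the tips of the shut fingers; the grasp point (between the pads) lies 19 mm behind it (ctrl.hold_point_z is the distance from the TCP to the grasp point, in m); z points along the fingers, y is the direction in which the jaws open and shut (so a half turn about z gives the same grasp; the last joint's range is limited). The gripper opens to 91 mm and grips with 3 to 60 N. Pads are 32 mm wide; open, the fingers measure 118 mm over their backs; the gripper's body (76 mm by 178 mm) begins 60 mm behind the grasp point.
Start: joints at [-1.263, 0.32, 1.565, -0, 1.257, -0.02], TCP at [0.185, -0.544, 0.214] pointing down, gripper open.
Joint ranges: [-3.11, 3.11], [-0.84, 2.01], [0.21, 2.61], [-1.34, 4.49], [0.05, 2.63], [-2.56, 2.56]. Speed limits (rad/s): [2.57, 2.57, 3.14, 3.14, 3.14, 3.14].

### API

Orientations are given as a unit quaternion [w, x, y, z].
In Python, from bench import ctrl gives the robot as it stands.
- The arm moves only by the tool jog_arm, never from a script. Its argument "rows" is a list that holds one entry, the list of rows, each a list of 4 numbers: the shift along the world's x, y, z in cm, then the turn about the world's z in degrees. A call has exactly 5 rows; each row is the pose to reach, as a shift and turn from the pose commanded when the call began; what a row does not reach only later rows make up. A row lasts 1/8 s, in which the tool goes at most 62.5 mm and 10.7 degrees, less where a joint would pass 70% of its speed; a pose out of reach is approached as far as the arm can. A call with a gripper value outside its range is refused whole. "fingers" is the closure, from 0 (fully open) to 1 (shut), set as the call begins (left out, the last holds). The fingers move at their own pace and stop on an object; "newtons" is the grip in N (left out, the last holds). Time passes only in rows, so rows that repeat a pose let the fingers close, or fill a call up. It gives the time, the measured TCP pose, the force and the opening at its end, in the units of the state.
- ctrl.observe(): the state, without advancing time (a new reading comes with each control period).
- ctrl.read_camera(name): name is "side" or "top" or "wrist"; returns a dict with "image" (384x512x3 uint8, red, green, blue), "intrinsics" (3x3 intrinsics, pixels), "rvec" (rotation vector, rad) and "tvec" (3), from world to camera coordinates, as OpenCV has them. Camera axes: x right, y down, z forward; pixel columns grow to the right and rows downward; lengths in m; the calibration is good to about 2 mm. A picture is of the moment at which its call begins. There is no depth.
- ctrl.close_job(): hands the job in, once; it reports no verdict.
The state is a dict: "clock": time; "qpos": joint angles; "qd": joint speeds; "effort": joint torques, N m; "position": TCP position; "tool_rot": TCP orientation; "contact_force": force on the tool from outside, world axes, zero at the start; "torque": the same for the moment, N m; "gripper_width": opening from 0.0 (shut) to 1.0 (fully open).
Only numpy, scipy, OpenCV 4.12 (cv2) and the standard library are available. Lean on these libraries where they do the work, as an engineer would, in place of code of your own. Each camera call takes 0.05 s, during which the arm holds its last target.

### The job

Put the loose roof on the insect hotel: lift it by the batten on its top and turn its long eave to the open front with the bamboo tubes. The two dowels were set by hand and can sit nearer the front or the back, so keep hold of the roof, keep it level and feel along the walls until both holes drop over the dowels together. Then lower it fully home on the walls without dropping or forcing it and let go, leaving the tubes, the tin and the hammer where they are.

Things in the scene. Friction and masses are not known exactly. Their poses are not given: they have to be found in the camera images.
- hotel: insect hotel, fixed: plain wooden box 150 mm wide (y), 110 mm deep (x), wall tops 150 mm above the bench, packed with bamboo tubes, on a black rubber mat (190 x 190 mm). Origin on the bench under the box's centre; +x points out of the open front where the tube ends show, z up. Its two side walls, 20 mm thick, run along x with centre planes at y = -65 and +65 mm.
- hotel_top (a point): centre of the box at the level of its wall tops (150 mm above the bench); axes as the hotel's
- wall_left (a point): middle of the left (+y) side wall's top edge, 65 mm from the box's centre; axes as the hotel's. From the wall's top stands one round wooden dowel, 14 mm in diameter, 14 mm high, top edge bevelled by 1.5 mm, glued in and immovable. It is in the middle of the wall's thickness, but how far along the wall is not known: anywhere from -12 to +12 mm in x from this point.
- wall_right (a point): the same point on the right (-y) side wall's top edge. Its dowel is like the other and at the same x: the pair is 130 mm apart, square across the box.
- roof_grip (a point): the loose roof's grip: centre (half-way up) of the wooden batten, 25 mm wide (x), 140 mm long (y), 38 mm tall, fixed on the roof's top. Axes as the roof's: x to the long eave, z up. The roof, lying on the bench at first, is a wooden board with dark grey felt on top, 170 mm (x) by 200 mm (y), 24 mm thick, 0.35 to 0.65 kg in all; the board's top is 19 mm, its underside 43 mm below this point.
- roof_under (a point): point on the roof's underside midway between its two holes, straight below the batten's centre; axes as the roof's. The holes are blind, round, 16.5 mm in diameter, 18 mm deep with a 1 mm bevel at the mouth, at y = -65 and +65 mm from this point. Home on the walls, this point is at the height of the wall tops; with the roof resting on the dowels' tops it is 14 mm higher.
- roof_eave (a point): middle of the roof's long eave edge, 100 mm to +x of the batten's middle line, half-way up the board (the short eave is 70 mm to -x of that line)
- bundle_mid (a point): centre of a bundle of bamboo tubes standing on the bench, 66 mm in diameter, 100 mm high, to be left alone
- tin_mid (a point): centre of an open tin of nails, 72 mm in diameter, 55 mm high, to be left alone
- hammer_grip (a point): point on the handle of a hammer lying on the bench, 270 mm long, to be left alone

How it is judged:
By the outcome, as a careful person would: the job done as asked, in the order asked, and still so for the second after the job is handed in, with the robot touching nothing.
It also fails if it takes over 58 s, if anything falls off the work surface, if the arm or the gripper's body presses on something with over 40 N, if the wrist force passes 120 N, or if a joint passes its speed limit or range.

## Working session

There is one attempt and no reset: what is moved stays moved. The work goes in short steps, Python scripts to look and compute and a tool call to move; the robot and the scene stay as the last step left them, time stands still between calls to the robot, and variables do not carry over. Pictures are saved under pics/ and viewed, and the job is handed in when it is done.

Besides the shell and the picture viewer there is one more tool, called after ">>>" in YAML: its name, and indented under it one key for each argument. jog_arm: Moves the arm, as the interface text tells. Its arguments: {"type":"object","properties":{"rows":{"type":"array"},"fingers":{"type":"number"},"newtons":{"type":"number"}},"required":["rows"]}

```bash
ls; mkdir -p pics; python3 - <<'E'
from bench import ctrl
import cv2,pickle
s=ctrl.observe();print(s)
d={}
for n in("side","top","wrist"):
    r=ctrl.read_camera(n);d[n]=r
    cv2.imwrite(f"pics/a_{n}.png",r["image"][:,:,::-1])
    print(n,r["intrinsics"],r["rvec"],r["tvec"])
pickle.dump(d,open("a.pkl","wb"))
E
```

```text
pics
{'clock': 0.0, 'qpos': array([-1.26301871e+00,  3.20270448e-01,  1.56565305e+00, -8.40569827e-06,
        1.25738037e+00, -1.99937834e-02]), 'qd': array([-0.00195647, -0.00089154,  0.00094579,  0.00051927, -0.00058011,
       -0.00055029]), 'effort': array([-1.35367109e-04, -4.12454510e+01, -2.31975782e+01,  7.27406982e-02,
        4.56517248e-02, -1.57318050e-04]), 'position': array([ 0.18496457, -0.54391903,  0.21314268]), 'tool_rot': array([-8.46189252e-04,  9.86600196e-01,  1.63154286e-01, -1.26645893e-04]), 'contact_force': array([ 0.00934456,  0.03429586, -0.04097763]), 'torque': array([-0.01997906,  0.01927233, -0.00295732]), 'gripper_width': 0.9997117112794975}
side [[361.62394394   0.         253.94288255]
 [  0.         361.62394394 194.62908248]
 [  0.           0.           1.        ]] [ 0.17883195 -2.66486622  1.55261431] [0.58047733 0.12627375 0.9134292 ]
top [[431.95988409   0.         250.7733768 ]
 [  0.         431.95988409 188.87832771]
 [  0.           0.           1.        ]] [ 2.07059135 -2.15204479  0.21865442] [0.02097591 0.62545442 1.14025796]
wrist [[340.00370625   0.         250.0544638 ]
 [  0.         340.00370625 193.87104173]
 [  0.           0.           1.        ]] [-2.35575678  1.68451277  0.24870792] [-0.57423089 -0.03380477  0.39289636]
```

View pics/a_side.png

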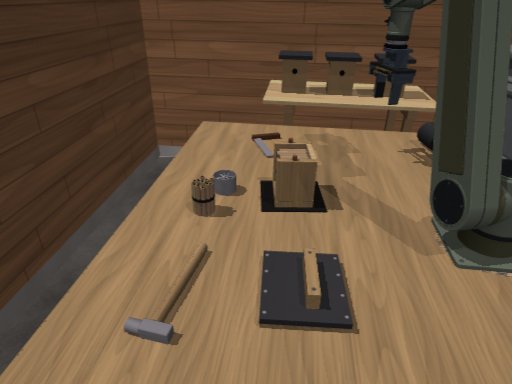

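View pics/a_top.png

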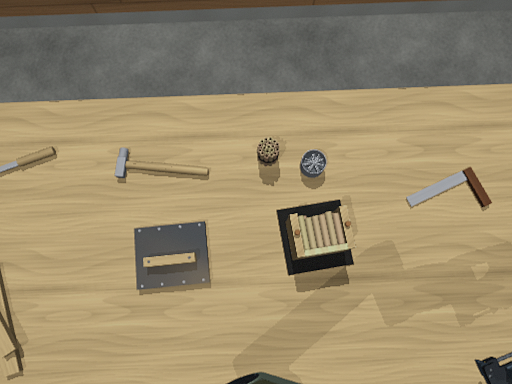

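View pics/a_wrist.png

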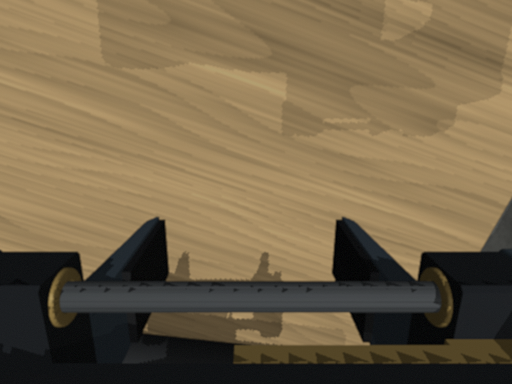

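The side view shows the hotel around (295,180) and the roof at (305,288). In the top view, the hotel is around (320,235), the roof at (172,255), the tubes at (268,150), the tin at (313,163) and the hammer at (160,167). I'll zoom in to find the features.

```bash
python3 - <<'E'
import cv2,pickle,numpy as np
d=pickle.load(open("a.pkl","rb"))
t=d["top"]["image"][:,:,::-1];s=d["side"]["image"][:,:,::-1]
a=cv2.resize(t[190:285,270:370],(400,380),interpolation=cv2.INTER_CUBIC)
b=cv2.resize(t[205:305,120:225],(400,380),interpolation=cv2.INTER_CUBIC)
c=cv2.resize(s[125:220,250:350],(400,380)[:2],interpolation=cv2.INTER_CUBIC)
cv2.imwrite("pics/b1.png",np.hstack([a,c]));cv2.imwrite("pics/b2.png",b)
E
```

```text
(no output)
```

View pics/b1.png

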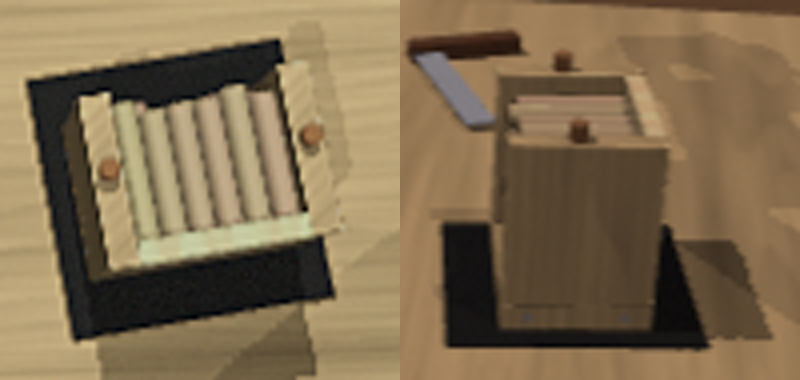

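View pics/b2.png

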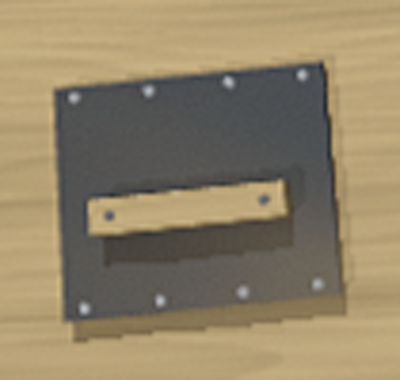

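```bash
cat > h.py <<'E'
import cv2,numpy as np
def cam(r):
    R=cv2.Rodrigues(np.array(r["rvec"]))[0];t=np.array(r["tvec"]).ravel();return r["intrinsics"],R,t
def ray(r,uv,z):
    K,R,t=cam(r);uv=np.atleast_2d(np.array(uv,float))
    d=np.c_[uv,np.ones(len(uv))]@np.linalg.inv(K).T@R
    c=-R.T@t
    return c+d*((z-c[2])/d[:,2])[:,None]
def proj(r,P):
    return cv2.projectPoints(np.array(P,float).reshape(-1,1,3),np.array(r["rvec"]),np.array(r["tvec"]),np.array(r["intrinsics"]),None)[0].reshape(-1,2)
def tri(r1,uv1,r2,uv2):
    K,R,t=cam(r1);P1=K@np.c_[R,t];K,R,t=cam(r2);P2=K@np.c_[R,t]
    X=cv2.triangulatePoints(P1,P2,np.array(uv1,float).reshape(2,1),np.array(uv2,float).reshape(2,1));return (X[:3]/X[3]).ravel()
E
python3 - <<'E'
from h import *
import pickle
d=pickle.load(open("a.pkl","rb"));t=d["top"]
for n in d:
    K,R,tt=cam(d[n]);print(n,-R.T@tt)
f=lambda x,y,ox,oy,sx=4,sy=4:(ox+(x+.5)/sx-.5,oy+(y+.5)/sy-.5)
np.set_printoptions(precision=4,suppress=True)
print("mat",ray(t,[f(x,y,270,190) for x,y in((27,82),(280,40),(334,297),(78,340))],0.003))
w=ray(t,[f(x,y,270,190) for x,y in((80,95),(305,62),(342,230),(112,270))],0.15);print("walltops",w,w.mean(0))
dw=ray(t,[f(x,y,270,190) for x,y in((110,166),(312,130))],0.164);print("dowels",dw,dw.mean(0))
sx=400/105;sy=3.8
b=ray(t,[f(x,y,120,205,sx,sy) for x,y in((54,90),(323,62),(344,293),(65,322))],0.024);print("board",b,b.mean(0))
b=ray(t,[f(x,y,120,205,sx,sy) for x,y in((87,199),(286,180),(289,215),(89,236))],0.062);print("batten",b,b.mean(0))
s=d["side"]
# hsv blobs of dowels
for n in("top","side"):
    im=d[n]["image"];hsv=cv2.cvtColor(im,cv2.COLOR_RGB2HSV)
    print(n,im[232,296] if n=="top" else im[157,294])
for c in("wrist",):
    pass
E
```

```text
side [0.4908336  0.80014767 0.55326122]
top [3.77683367e-01 4.30849235e-04 1.24465920e+00]
wrist [ 0.26161072 -0.51824197  0.38501495]
mat [[ 0.5729 -0.0753  0.003 ]
 [ 0.5967 -0.2613  0.003 ]
 [ 0.4108 -0.2846  0.003 ]
 [ 0.3879 -0.102   0.003 ]]
walltops [[ 0.5401 -0.0998  0.15  ]
 [ 0.5558 -0.2452  0.15  ]
 [ 0.4481 -0.2595  0.15  ]
 [ 0.4288 -0.1135  0.15  ]] [ 0.4932 -0.1795  0.15  ]
dowels [[ 0.4925 -0.1147  0.164 ]
 [ 0.5102 -0.2428  0.164 ]] [ 0.5013 -0.1788  0.164 ]
board [[0.5332 0.3327 0.024 ]
 [0.5464 0.132  0.024 ]
 [0.3768 0.1195 0.024 ]
 [0.3639 0.3217 0.024 ]] [0.4551 0.2265 0.024 ]
batten [[0.4493 0.2974 0.062 ]
 [0.4573 0.1557 0.062 ]
 [0.4326 0.1538 0.062 ]
 [0.4232 0.2957 0.062 ]] [0.4406 0.2256 0.062 ]
top [156 113  70]
side [68 43 28]
```

>>> jog_arm:
  rows:
    - [[6, 5.5, 3, 10, 0], [12, 11, 7, 20, 0], [18, 16.5, 7, 30, 0], [24, 22, 7, 40, 0], [30, 27, 7, 50, 0]]

```text
invalid input
```

>>> jog_arm:
  rows:
    - [[5, 4, 3, 10], [10, 8, 7, 20], [15, 12, 7, 30], [20, 15, 7, 40], [25, 19, 7, 50]]

```text
clock: 0.78
position: [0.4229, -0.3638, 0.284]
tool_rot: [0.0, 0.824, 0.567, 0.0]
contact_force: [0.9, -0.4, 0.8]
gripper_width: 1.0
```

>>> jog_arm:
  rows:
    - [[4, 4, 0, 10], [6.5, 8, 0, 20], [6.5, 8, 0, 27], [6.5, 8, 0, 27], [6.5, 8, 0, 27]]

```text
clock: 1.4
position: [0.4861, -0.2853, 0.2837]
tool_rot: [-0.0, 0.671, 0.741, -0.0]
contact_force: [-0.2, 0.5, -0.4]
gripper_width: 0.997
```

```bash
python3 - <<'E'
from bench import ctrl
import cv2,pickle
s=ctrl.observe();print(s["clock"],s["position"],s["tool_rot"],s["qd"])
r=ctrl.read_camera("wrist");pickle.dump(r,open("w1.pkl","wb"));print(r["rvec"],r["tvec"])
cv2.imwrite("pics/c1.png",r["image"][:,:,::-1])
E
```

```text
1.4 [ 0.48607141 -0.28527461  0.28368531] [-1.43454374e-04  6.71443536e-01  7.41055704e-01 -2.29324024e-05] [-0.00800504 -0.00220261 -0.00134406  0.00020866  0.00157362 -0.0070623 ]
[-2.84865179 -0.14223515 -0.01962806] [-0.45474289 -0.370959    0.36511088]
```

View pics/c1.png

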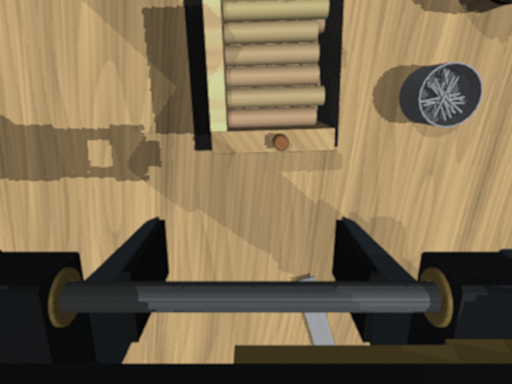

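The wrist view shows the right wall's dowel at (280,142), with the open tube ends on the right (+x) and the back board on the left. I'll move towards +y to see both dowels.

>>> jog_arm:
  rows:
    - [[-0.5, 5, 3, 0], [-0.5, 8, 5, 0], [-0.5, 8, 5, 0], [-0.5, 8, 5, 0], [-0.5, 8, 5, 0]]

```text
clock: 2.08
position: [0.481, -0.2059, 0.3327]
tool_rot: [-0.001, 0.671, 0.741, -0.0]
contact_force: [-0.1, 1.1, 1.1]
gripper_width: 0.998
```

```bash
python3 - <<'E'
from bench import ctrl
import cv2,pickle
s=ctrl.observe();print(s["clock"],s["position"],s["tool_rot"])
r=ctrl.read_camera("wrist");pickle.dump(r,open("w2.pkl","wb"))
cv2.imwrite("pics/c2.png",r["image"][:,:,::-1])
cv2.imwrite("pics/c2z.png",cv2.resize(r["image"][:250,160:380,::-1],None,fx=2.4,fy=2.4,interpolation=cv2.INTER_CUBIC))
E
```

```text
2.075 [ 0.48097775 -0.20590239  0.33268451] [-8.95567912e-04  6.71182404e-01  7.41291566e-01 -4.38647431e-04]
```

View pics/c2z.png

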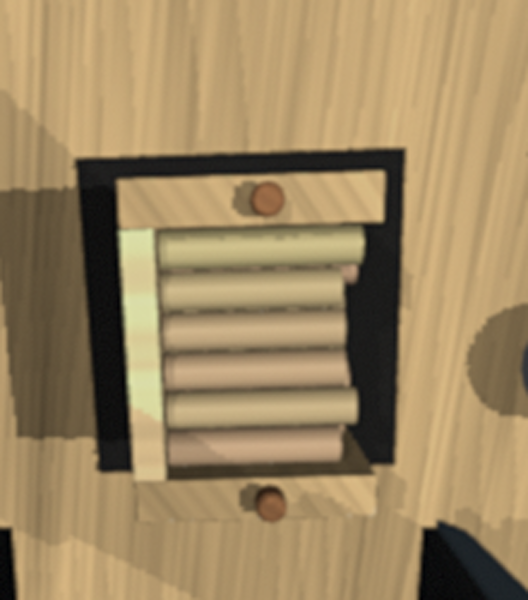

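```bash
python3 - <<'E'
from h import *
import pickle
np.set_printoptions(precision=4,suppress=True)
r=pickle.load(open("w2.pkl","rb"))
im=r["image"];hsv=cv2.cvtColor(im,cv2.COLOR_RGB2HSV)
m=cv2.inRange(hsv,(4,110,60),(13,255,190));
n,l,st,c=cv2.connectedComponentsWithStats(m)
print([(st[i].tolist(),c[i]) for i in range(1,n) if st[i][4]>15])
f=lambda x,y:(160+(x+.5)/2.4-.5,(y+.5)/2.4-.5)
K,R,t=cam(r);print("cam",-R.T@t,R[2])
L=ray(r,[f(*p) for p in((117,179),(385,170),(385,222),(122,228))],.15)
Rr=ray(r,[f(*p) for p in((138,481),(375,473),(376,514),(139,521))],.15)
print(L,Rr,"ctr",np.r_[L,Rr].mean(0))
print("mat",ray(r,[f(*p) for p in((77,160),(405,149),(394,464),(99,471))],.003).mean(0))
dw=ray(r,[f(267,198),f(272,502)],.164);print("dow",dw,dw.mean(0),np.linalg.norm(dw[0]-dw[1]))
for a,b in((L[0],L[1]),(L[3],L[2]),(Rr[3],Rr[2])):
  v=b-a;print(np.degrees(np.arctan2(v[1],v[0])),np.linalg.norm(v))
v=dw[0]-dw[1];print("dowel yaw",np.degrees(np.arctan2(-v[0],v[1])))
E
```

```text
[([265, 77, 13, 13, 124], array([271.0726,  82.6048])), ([267, 205, 12, 12, 99], array([272.4747, 210.2929]))]
cam [ 0.473  -0.1254  0.5045] [ 0.0263 -0.2838 -0.9585]
[[ 0.4296 -0.1122  0.15  ]
 [ 0.5384 -0.0978  0.15  ]
 [ 0.5417 -0.1179  0.15  ]
 [ 0.4329 -0.1313  0.15  ]] [[ 0.4476 -0.2411  0.15  ]
 [ 0.5545 -0.2264  0.15  ]
 [ 0.558  -0.2459  0.15  ]
 [ 0.4495 -0.2604  0.15  ]] ctr [ 0.494  -0.1791  0.15  ]
mat [ 0.4936 -0.1797  0.003 ]
dow [[ 0.491  -0.1139  0.164 ]
 [ 0.5082 -0.2403  0.164 ]] [ 0.4996 -0.1771  0.164 ] 0.12752987571269897
7.5599248945703446 0.10980893097745127
7.006580705017521 0.10956379088645342
7.602347359058354 0.10946627154939993
dowel yaw 7.746978684896104
```

Both dowels are visible, at about (271,82) and (273,209) in the full image. Hotel centre is (0.494, -0.179), yaw about 7.4°, with the dowels about +6 mm along the walls. Next is the roof.

>>> jog_arm:
  rows:
    - [[-1, 6, 0, 0], [-2, 12, 0, -1], [-3, 18, -2, -2], [-4, 24, -4, -2], [-4, 30, -6, -2]]

```text
clock: 2.75
position: [0.4409, 0.0925, 0.2742]
tool_rot: [0.0, 0.684, 0.73, -0.0]
contact_force: [0.6, -1.2, -0.5]
gripper_width: 0.999
```

>>> jog_arm:
  rows:
    - [[0, 2.5, -2, 0], [0, 2.5, -2, 0], [0, 2.5, -2, 0], [0, 2.5, -2, 0], [0, 2.5, -2, 0]]

```text
clock: 3.38
position: [0.4418, 0.1156, 0.2556]
tool_rot: [0.0, 0.684, 0.729, 0.001]
contact_force: [0.2, -0.1, -0.3]
gripper_width: 0.999
```

```bash
python3 - <<'E'
from bench import ctrl
import cv2,pickle
s=ctrl.observe();print(s["clock"],s["position"],s["tool_rot"])
r=ctrl.read_camera("wrist");pickle.dump(r,open("w3.pkl","wb"))
cv2.imwrite("pics/c3.png",cv2.resize(r["image"][:270,130:390,::-1],None,fx=2.2,fy=2.2,interpolation=cv2.INTER_CUBIC))
E
```

```text
3.375 [0.44183358 0.11562995 0.2556385 ] [4.27765325e-04 6.84019892e-01 7.29463046e-01 5.18415534e-04]
```

View pics/c3.png

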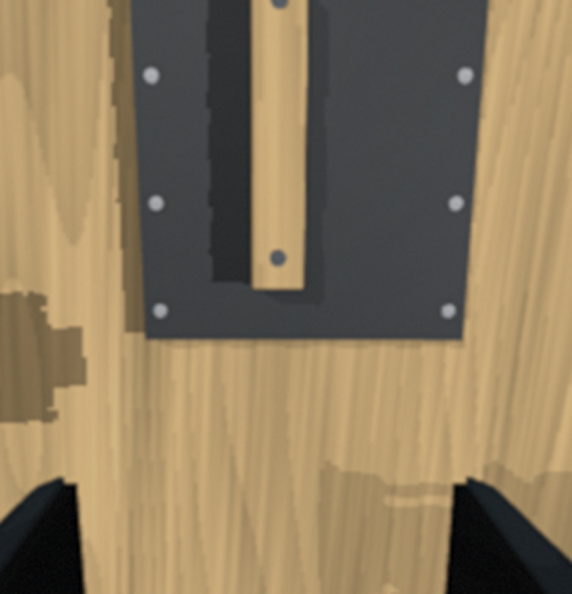

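The wrist view shows the batten's near end at zoom (252..304, 289). Its screws are at (279,3) and (277,258), and the board's near edge is at row 339. The wide side (long eave) is on the right, +x.

```bash
python3 - <<'E'
from h import *
import pickle
np.set_printoptions(precision=4,suppress=True)
r=pickle.load(open("w3.pkl","rb"))
f=lambda x,y:(130+(x+.5)/2.2-.5,(y+.5)/2.2-.5)
b=ray(r,[f(*p) for p in((252,288),(304,290),(251,10),(308,10),(279,3),(277,258))],.062);print(b)
sc=b[4]-b[5];print("screwyaw",np.degrees(np.arctan2(-sc[0],sc[1])))
e=ray(r,[f(*p) for p in((146,339),(462,339),(133,10),(488,10))],.024);print(e)
for i,j in((0,2),(1,3)):
  v=e[j]-e[i];print("yaw",np.degrees(np.arctan2(-v[0],v[1])))
  v=b[j]-b[i];print("byaw",np.degrees(np.arctan2(-v[0],v[1])))
v=e[1]-e[0];print(np.degrees(np.arctan2(v[1],v[0])),np.linalg.norm(v))
th=np.radians(3.8);print("ctr",(b[0]+b[1])/2+.07*np.array([-np.sin(th),np.cos(th),0]))
print("ctr from edge",(e[0]*.7*0+0)+ (e[0]+ (e[1]-e[0])*70/170)+.1*np.array([-np.sin(th),np.cos(th),0]))
E
```

```text
[[0.4328 0.1573 0.062 ]
 [0.4579 0.158  0.062 ]
 [0.425  0.2772 0.062 ]
 [0.4499 0.2788 0.062 ]
 [0.4371 0.2807 0.062 ]
 [0.4438 0.1722 0.062 ]]
screwyaw 3.562493581212056
[[0.3766 0.1221 0.024 ]
 [0.548  0.1333 0.024 ]
 [0.3671 0.2819 0.024 ]
 [0.538  0.2931 0.024 ]]
yaw 3.401024893705747
byaw 3.683497095078536
yaw 3.579343922667751
byaw 3.7858157016915355
3.746234055647508 0.1718256246591175
ctr [0.4407 0.2275 0.062 ]
ctr from edge [0.4405 0.2265 0.024 ]
```

>>> jog_arm:
  rows:
    - [[-0.1, 5, -4, 0], [-0.1, 11.1, -8, 0], [-0.1, 11.1, -13, 0], [-0.1, 11.1, -18, 0], [-0.1, 11.1, -18, 0]]

```text
clock: 4.05
position: [0.4379, 0.2261, 0.0724]
tool_rot: [-0.001, 0.683, 0.73, -0.004]
contact_force: [0.2, 0.8, 0.3]
gripper_width: 1.001
```

>>> jog_arm:
  rows:
    - [[0, 0, 0, 0], [0, 0, -1, 0], [0, 0, -2, 0], [0, 0, -3, 0], [0, 0, -3, 0]]

```text
clock: 4.68
position: [0.4397, 0.2271, 0.0442]
tool_rot: [-0.0, 0.683, 0.73, -0.001]
contact_force: [-0.3, -0.3, -0.1]
gripper_width: 0.999
```

```bash
python3 - <<'E'
from bench import ctrl
import cv2,pickle
s=ctrl.observe();print(s["clock"],s["position"],s["tool_rot"],s["contact_force"])
r=ctrl.read_camera("wrist");pickle.dump(r,open("w4.pkl","wb"))
cv2.imwrite("pics/c4.png",r["image"][:,:,::-1])
E
```

```text
4.675 [0.43973749 0.22709611 0.04420454] [-3.19111450e-04  6.83394347e-01  7.30048774e-01 -9.23084890e-04] [-0.32276724 -0.33472248 -0.10731756]
```

View pics/c4.png

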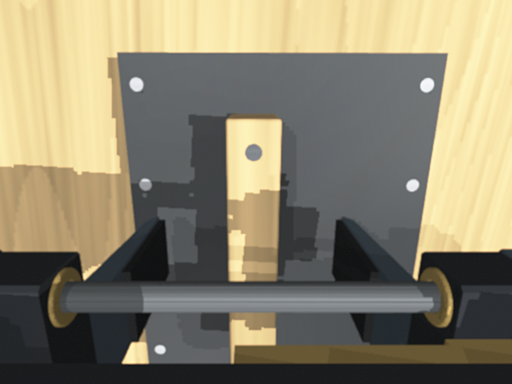

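The batten lies between the open fingers, with its far end at row 118 (cols 228–281). I'll check the centring, then descend.

```bash
python3 - <<'E'
from h import *
import pickle
r=pickle.load(open("w4.pkl","rb"))
b=ray(r,[(228,119),(281,119)],.062);m=b.mean(0);th=np.radians(3.65);print(b,m-.07*np.array([-np.sin(th),np.cos(th),0]))
print(ray(r,[(118,53),(446,53)],.024))
E
```

```text
[[0.42503948 0.29604533 0.062     ]
 [0.44848265 0.29762551 0.062     ]] [0.44121737 0.22697741 0.062     ]
[[0.36349133 0.32306776 0.024     ]
 [0.53499069 0.33455669 0.024     ]]
```

>>> jog_arm:
  rows:
    - [[0.1, 0, -0.8, 0], [0.1, 0, -1.5, 0], [0.1, 0, -1.5, 0], [0.1, 0, -1.5, 0], [0.1, 0, -1.5, 0]]

```text
clock: 5.35
position: [0.4416, 0.2276, 0.0303]
tool_rot: [0.0, 0.683, 0.73, 0.0]
contact_force: [0.6, -0.4, -0.2]
gripper_width: 1.002
```

>>> jog_arm:
  rows:
    - [[0, 0, 0, 0], [0, 0, 0, 0], [0, 0, 0, 0], [0, 0, 0, 0], [0, 0, 0, 0]]
  fingers: 1
  newtons: 45

```text
clock: 5.98
position: [0.4414, 0.2275, 0.03]
tool_rot: [0.0, 0.683, 0.73, 0.0]
contact_force: [0.6, 0.1, 0.1]
gripper_width: 0.487
```

>>> jog_arm:
  rows:
    - [[0, 0, 0, 0], [0, 0, 0, 0], [0, 0, 0, 0], [0, 0, 0, 0], [0, 0, 0, 0]]

```text
clock: 6.6
position: [0.4413, 0.2274, 0.03]
tool_rot: [-0.0, 0.683, 0.73, -0.0]
contact_force: [-0.8, 0.4, 0.7]
gripper_width: 0.27
```

>>> jog_arm:
  rows:
    - [[0, 0, 0.5, 0], [0, 0, 1.5, 0], [0, 0, 3, 0], [0, 0, 5, 0], [0, 0, 7, 0]]

```text
clock: 7.22
position: [0.4414, 0.2275, 0.1015]
tool_rot: [0.0, 0.683, 0.73, 0.0]
contact_force: [-0.4, 0.1, -5.7]
gripper_width: 0.272
```

>>> jog_arm:
  rows:
    - [[0, 0, 5, 0], [0, 0, 10, 0], [0, 0, 13, 0], [0, 0, 15, 0], [0, 0, 15, 0]]

```text
clock: 7.85
position: [0.442, 0.2278, 0.2522]
tool_rot: [0.001, 0.683, 0.73, 0.002]
contact_force: [-0.1, -0.0, -6.1]
gripper_width: 0.274
```

```bash
python3 - <<'E'
from bench import ctrl
import cv2,pickle,numpy as np
s=ctrl.observe();print(s["clock"],s["position"],s["tool_rot"],s["contact_force"],s["torque"],s["gripper_width"])
for n in("wrist","side"):
    r=ctrl.read_camera(n);pickle.dump(r,open(n+"5.pkl","wb"))
    cv2.imwrite(f"pics/c5{n}.png",r["image"][:,:,::-1])
E
```

```text
7.85 [0.44199545 0.22775534 0.25223293] [0.00085393 0.68339889 0.73004132 0.002215  ] [-0.11995795 -0.01260813 -6.05278909] [-0.06076062 -0.01662257  0.02823494] 0.2735857191617634
```

View pics/c5wrist.png

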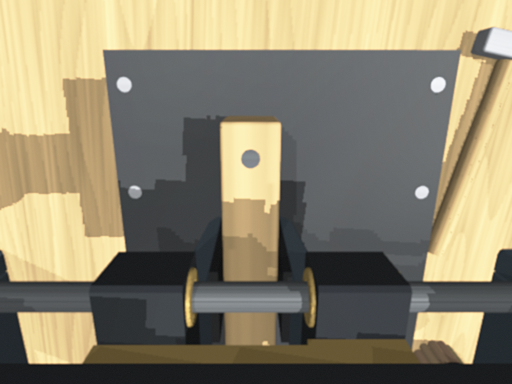

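View pics/c5side.png

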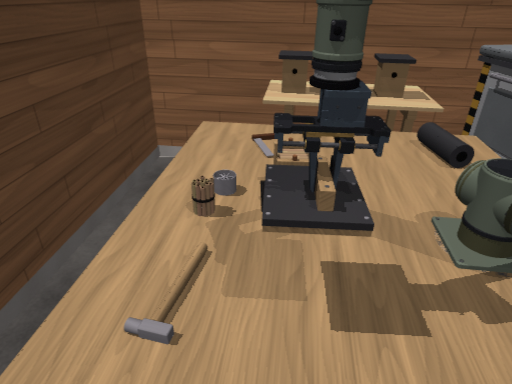

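The roof is held and looks level, with the batten centred between the pads. In the wrist view the far board edge is at row 50 and the batten end at row 120, cols 221–281. I'll work out the roof pose relative to the tool.

```bash
python3 - <<'E'
from h import *
import pickle
np.set_printoptions(precision=4,suppress=True)
r=pickle.load(open("wrist5.pkl","rb"))
K,R,t=cam(r)
z=.2522
b=ray(r,[(221,122),(281,122)],z+.032);print("batten end",b)
e=ray(r,[(104,50),(460,50)],z-.006);v=e[1]-e[0];yw=np.degrees(np.arctan2(v[1],v[0]));print("edge",e,yw,np.linalg.norm(v))
th=np.radians(3.65)
yv=np.array([-np.sin(th),np.cos(th),0])
print("ctr batten",b.mean(0)-.07*yv,"ctr edge",e[0]+v*70/170-.1*yv)
E
```

```text
batten end [[0.4252 0.2963 0.2842]
 [0.4494 0.2979 0.2842]]
edge [[0.3644 0.3235 0.2462]
 [0.5368 0.3352 0.2462]] 3.8734648894771717 0.17283088788459383
ctr batten [0.4417 0.2273 0.2842] ctr edge [0.4417 0.2285 0.2462]
```

>>> jog_arm:
  rows:
    - [[0.7, -5, 0, 1], [1.5, -10.5, 0, 2], [2.3, -16.5, 0, 3.7], [3.2, -22.5, 0, 3.7], [4, -28, 0, 3.7]]

```text
clock: 8.57
position: [0.4806, -0.0545, 0.2487]
tool_rot: [-0.001, 0.66, 0.752, -0.001]
contact_force: [1.0, -0.2, -6.2]
gripper_width: 0.274
```

>>> jog_arm:
  rows:
    - [[0.7, -5, 0, 0], [1.3, -9, 0, 0], [1.8, -12, 0, 0], [1.8, -12.6, 0, 0], [1.8, -12.6, 0, 0]]

```text
clock: 9.2
position: [0.4987, -0.1782, 0.2489]
tool_rot: [-0.001, 0.66, 0.752, -0.0]
contact_force: [0.6, 0.2, -5.6]
gripper_width: 0.275
```

>>> jog_arm:
  rows:
    - [[0, 0, -1, 0], [0, 0, -2, 0], [0, 0, -3, 0], [0, 0, -4, 0], [0, 0, -4, 0]]

```text
clock: 9.82
position: [0.4988, -0.1782, 0.2089]
tool_rot: [-0.001, 0.659, 0.752, -0.0]
contact_force: [0.6, 0.1, -5.2]
gripper_width: 0.27
```

```bash
python3 - <<'E'
from bench import ctrl
import cv2,pickle,numpy as np
s=ctrl.observe();print(s["clock"],s["position"],s["tool_rot"],s["contact_force"],s["torque"],s["gripper_width"])
print(2*np.degrees(np.arctan2(s["tool_rot"][2],s["tool_rot"][1]))-90)
for n in("side","top"):
    r=ctrl.read_camera(n);pickle.dump(r,open(n+"6.pkl","wb"))
    im=r["image"][:,:,::-1]
    im=im[110:230,220:380] if n=="side" else im[150:300,240:400]
    cv2.imwrite(f"pics/c6{n}.png",cv2.resize(im,None,fx=4,fy=4,interpolation=cv2.INTER_CUBIC))
E
```

```text
9.825 [ 0.49876903 -0.17817823  0.2089151 ] [-1.10921947e-03  6.59389133e-01  7.51800896e-01 -3.91005922e-04] [ 0.60995313  0.08200887 -5.16667442] [-0.02975512 -0.03152991  0.02013892] 0.2699754421205647
7.493328009332856
```

View pics/c6side.png

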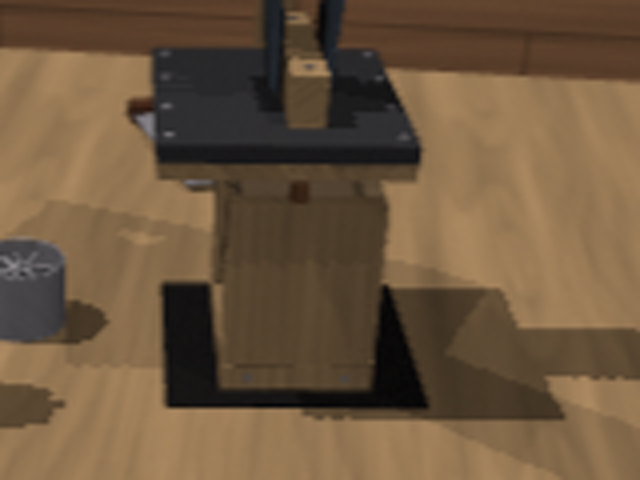

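View pics/c6top.png

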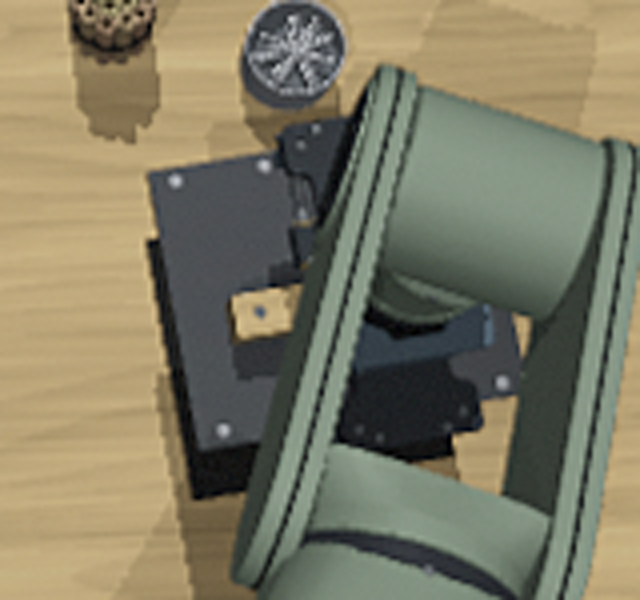

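The side view shows the roof level just above the walls, with the left dowel at zoom (300,191) and the batten's end face at cols 284–326. The long eave is on the left (+x, the front), as wanted. Next is a relative check.

```bash
python3 - <<'E'
from h import *
import pickle
np.set_printoptions(precision=4,suppress=True)
r=pickle.load(open("side6.pkl","rb"));a=pickle.load(open("a.pkl","rb"))["side"]
th=np.radians(7.45);xv=np.array([np.cos(th),np.sin(th),0]);yv=np.array([-np.sin(th),np.cos(th),0])
T=np.array([.4988,-.1782,.2089])
p=proj(r,[T+.07*yv-[0,0,.006]+.0125*xv,T+.07*yv-[0,0,.006]-.0125*xv,T+.07*yv-[0,0,.006]])
print("batten base pred zoom",(p+.5-[220,110])*4-.5)
for off in(4,6,8):
  D=np.array([.494,-.179,.155])+off*.001*xv+.065*yv+.007*yv
  print(off,(proj(r,[D])+.5-[220,110])*4-.5)
# finer zoom of dowel mask
im=a["image"];hsv=cv2.cvtColor(im,cv2.COLOR_RGB2HSV)
z=cv2.resize(im[130:175,270:320,::-1],None,fx=12,fy=12,interpolation=cv2.INTER_NEAREST);cv2.imwrite("pics/d1.png",z)
i6=r["image"];z=cv2.resize(i6[125:170,265:325,::-1],None,fx=12,fy=12,interpolation=cv2.INTER_NEAREST);cv2.imwrite("pics/d2.png",z)
E
```

```text
batten base pred zoom [[286.1744 129.4027]
 [323.8885 129.818 ]
 [305.0338 129.6104]]
4 [[301.6119 197.1829]]
6 [[298.6627 197.1517]]
8 [[295.7133 197.1206]]
```

View pics/d2.png

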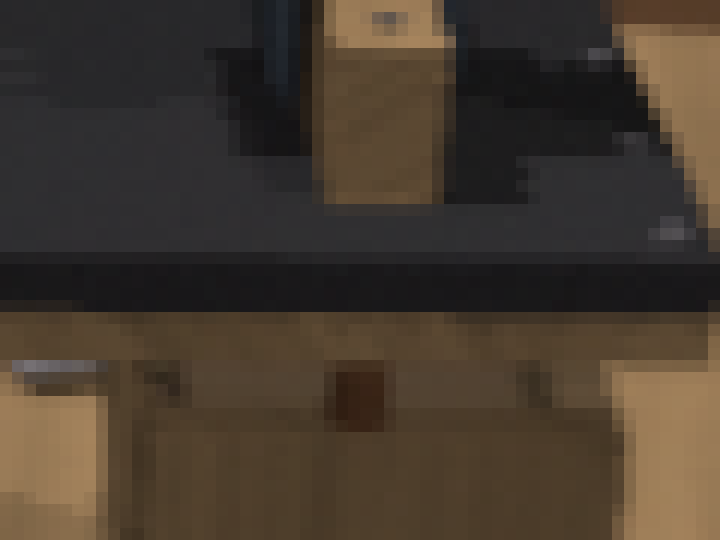

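Relative to the batten, the dowel sits about 1–2 mm further forward, so I'll shift and then lower slowly.

>>> jog_arm:
  rows:
    - [[0.15, 0, -0.5, 0], [0.15, 0, -0.8, 0], [0.15, 0, -1, 0], [0.15, 0, -1, 0], [0.15, 0, -1, 0]]

```text
clock: 10.55
position: [0.501, -0.1786, 0.2002]
tool_rot: [0.0, 0.659, 0.752, 0.0]
contact_force: [0.7, -0.5, -5.7]
gripper_width: 0.271
```

>>> jog_arm:
  rows:
    - [[0, 0, -0.1, 0], [0, 0, -0.2, 0], [0, 0, -0.3, 0], [0, 0, -0.4, 0], [0, 0, -0.4, 0]]

```text
clock: 11.18
position: [0.5008, -0.1785, 0.1959]
tool_rot: [-0.0, 0.659, 0.752, -0.0]
contact_force: [-0.4, 0.3, -5.3]
gripper_width: 0.274
```

>>> jog_arm:
  rows:
    - [[0, 0, -0.1, 0], [0, 0, -0.2, 0], [0, 0, -0.2, 0], [0, 0, -0.2, 0], [0, 0, -0.2, 0]]

```text
clock: 11.8
position: [0.5009, -0.1785, 0.1941]
tool_rot: [0.0, 0.659, 0.752, 0.0]
contact_force: [0.2, -0.4, -5.9]
gripper_width: 0.274
```

>>> jog_arm:
  rows:
    - [[0, 0, -0.1, 0], [0, 0, -0.2, 0], [0, 0, -0.2, 0], [0, 0, -0.2, 0], [0, 0, -0.2, 0]]

```text
clock: 12.42
position: [0.5009, -0.1785, 0.1921]
tool_rot: [0.0, 0.659, 0.752, 0.0]
contact_force: [0.0, -0.4, -5.2]
gripper_width: 0.271
```

>>> jog_arm:
  rows:
    - [[0, 0, -0.1, 0], [0, 0, -0.2, 0], [0, 0, -0.2, 0], [0, 0, -0.2, 0], [0, 0, -0.2, 0]]

```text
clock: 13.05
position: [0.5009, -0.1786, 0.1901]
tool_rot: [0.0, 0.659, 0.752, 0.0]
contact_force: [-0.3, 0.0, -6.6]
gripper_width: 0.274
```

```bash
python3 - <<'E'
from bench import ctrl
import cv2,pickle,numpy as np
s=ctrl.observe();print(s["clock"],s["position"],s["tool_rot"],s["contact_force"],s["torque"])
r=ctrl.read_camera("side");i6=r["image"]
cv2.imwrite("pics/d3.png",cv2.resize(i6[115:175,255:330,::-1],None,fx=9,fy=9,interpolation=cv2.INTER_NEAREST))
E
```

```text
13.05 [ 0.50093382 -0.17856017  0.19007213] [6.76446192e-05 6.59463796e-01 7.51736321e-01 3.05945287e-05] [-0.27730807  0.01485114 -6.63985516] [-0.04040264 -0.00021881 -0.0121516 ]
```

View pics/d3.png

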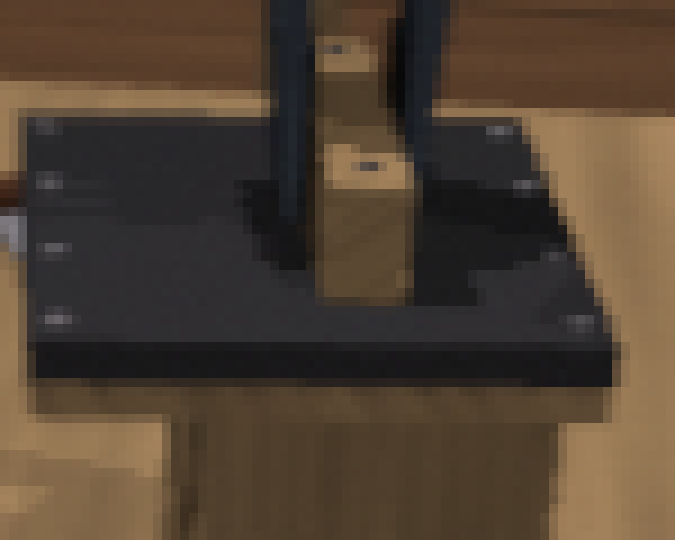

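The side view shows the roof level and about 10 mm above the walls, with no contact force, so the holes seem to be over both dowels. I'll keep lowering gently.

>>> jog_arm:
  rows:
    - [[0, 0, -0.1, 0], [0, 0, -0.2, 0], [0, 0, -0.3, 0], [0, 0, -0.3, 0], [0, 0, -0.3, 0]]

```text
clock: 13.72
position: [0.5009, -0.1785, 0.187]
tool_rot: [0.0, 0.659, 0.752, 0.0]
contact_force: [0.1, -0.7, -4.9]
gripper_width: 0.272
```

>>> jog_arm:
  rows:
    - [[0, 0, -0.1, 0], [0, 0, -0.2, 0], [0, 0, -0.3, 0], [0, 0, -0.3, 0], [0, 0, -0.3, 0]]

```text
clock: 14.35
position: [0.5009, -0.1785, 0.1841]
tool_rot: [0.0, 0.659, 0.752, 0.0]
contact_force: [0.6, -0.1, -5.5]
gripper_width: 0.27
```

>>> jog_arm:
  rows:
    - [[0, 0, -0.1, 0], [0, 0, -0.2, 0], [0, 0, -0.2, 0], [0, 0, -0.2, 0], [0, 0, -0.2, 0]]

```text
clock: 14.98
position: [0.5009, -0.1785, 0.1821]
tool_rot: [0.0, 0.659, 0.752, 0.0]
contact_force: [-0.9, -0.7, -5.1]
gripper_width: 0.273
```

>>> jog_arm:
  rows:
    - [[0, 0, -0.05, 0], [0, 0, -0.1, 0], [0, 0, -0.15, 0], [0, 0, -0.15, 0], [0, 0, -0.15, 0]]

```text
clock: 15.6
position: [0.5009, -0.1785, 0.1805]
tool_rot: [0.0, 0.659, 0.752, 0.0]
contact_force: [0.4, 0.2, -5.5]
gripper_width: 0.274
```

>>> jog_arm:
  rows:
    - [[0, 0, -0.05, 0], [0, 0, -0.1, 0], [0, 0, -0.1, 0], [0, 0, -0.1, 0], [0, 0, -0.1, 0]]

```text
clock: 16.23
position: [0.501, -0.1785, 0.1802]
tool_rot: [0.0, 0.659, 0.752, 0.0]
contact_force: [-3.0, 3.1, 4.5]
gripper_width: 0.268
```

There is contact at z = 0.180, the expected home height, with about 10 N on the walls. I'll take a quick look before letting go.

```bash
python3 - <<'E'
from bench import ctrl
import cv2,pickle,numpy as np
s=ctrl.observe();print(s["clock"],s["position"],s["tool_rot"],s["contact_force"],s["torque"])
r=ctrl.read_camera("side");i6=r["image"]
cv2.imwrite("pics/d4.png",cv2.resize(i6[115:175,255:330,::-1],None,fx=9,fy=9,interpolation=cv2.INTER_NEAREST))
E
```

```text
16.225 [ 0.50095457 -0.17846649  0.18020808] [2.90410879e-04 6.59462249e-01 7.51737605e-01 1.76970095e-04] [-3.00863374  3.09352996  4.46126515] [-0.10403833  0.46895486 -0.05642614]
```

View pics/d4.png

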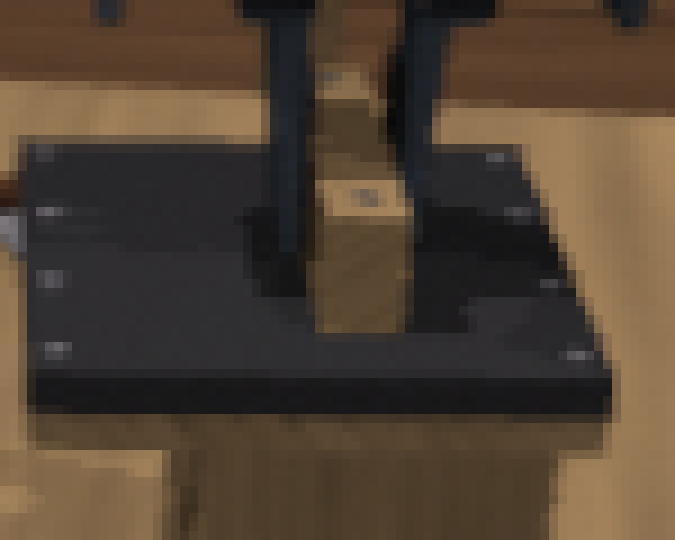

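The roof is down on the walls, level to within a pixel. I'll let go and withdraw straight up.

>>> jog_arm:
  rows:
    - [[0, 0, 0.03, 0], [0, 0, 0.03, 0], [0, 0, 0.03, 0], [0, 0, 0.03, 0], [0, 0, 0.03, 0]]
  newtons: 5

```text
clock: 16.9
position: [0.501, -0.1785, 0.1801]
tool_rot: [0.0, 0.66, 0.752, 0.0]
contact_force: [-2.2, 1.5, 5.1]
gripper_width: 0.274
```

>>> jog_arm:
  rows:
    - [[0, 0, 0, 0], [0, 0, 0, 0], [0, 0, 0, 0], [0, 0, 0, 0], [0, 0, 0, 0]]
  fingers: 0.3

```text
clock: 17.52
position: [0.501, -0.1786, 0.1798]
tool_rot: [0.0, 0.659, 0.752, 0.0]
contact_force: [0.0, 0.3, -0.4]
gripper_width: 0.702
```

>>> jog_arm:
  rows:
    - [[0, 0, 0, 0], [0, 0, 0, 0], [0, 0, 0, 0], [0, 0, 0, 0], [0, 0, 0, 0]]

```text
clock: 18.15
position: [0.5009, -0.1785, 0.1799]
tool_rot: [0.0, 0.659, 0.752, 0.0]
contact_force: [0.8, 1.3, -1.1]
gripper_width: 0.697
```

>>> jog_arm:
  rows:
    - [[0, 0, 1, 0], [0, 0, 3, 0], [0, 0, 6, 0], [0, 0, 10, 0], [0, 0, 14, 0]]

```text
clock: 18.77
position: [0.5008, -0.1785, 0.3219]
tool_rot: [0.0, 0.659, 0.752, 0.0]
contact_force: [0.8, -1.1, 0.3]
gripper_width: 0.696
```

>>> jog_arm:
  rows:
    - [[-1, -6, 0, 0], [-2, -12, 0, 0], [-3, -18, 0, 0], [-3, -18, 0, 0], [-3, -18, 0, 0]]

```text
clock: 19.4
position: [0.4709, -0.3582, 0.3202]
tool_rot: [-0.0, 0.66, 0.752, 0.0]
contact_force: [-0.4, -0.0, 0.7]
gripper_width: 0.7
```

```bash
python3 - <<'E'
from bench import ctrl
import cv2,pickle,numpy as np
s=ctrl.observe();print(s["clock"],s["position"],s["contact_force"])
ims=[]
for n in("side","top"):
    r=ctrl.read_camera(n);pickle.dump(r,open(n+"7.pkl","wb"))
    im=r["image"][:,:,::-1]
    im=im[110:230,190:350] if n=="side" else im[130:290,230:390]
    ims.append(cv2.resize(im,(398,598 if 0 else 390),interpolation=cv2.INTER_CUBIC))
cv2.imwrite("pics/e.png",np.hstack(ims))
E
```

```text
19.4 [ 0.4708639  -0.35818246  0.32017044] [-0.35480286 -0.04976415  0.73590343]
```

View pics/e.png

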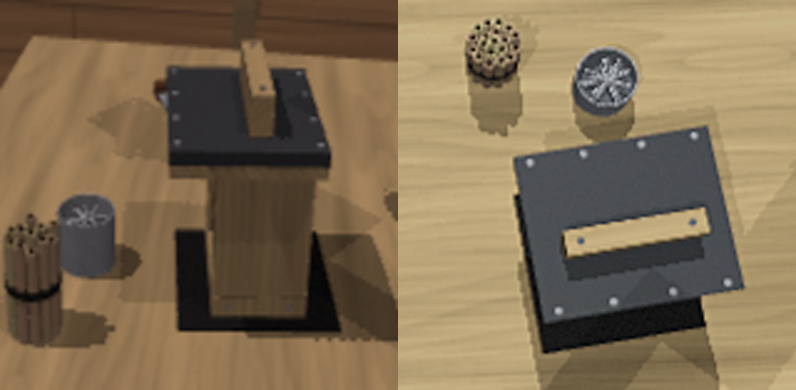

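The roof sits square on the hotel with its long eave to the front (+x). The tubes and the tin are undisturbed. One numeric check remains before handing in.

```bash
python3 - <<'E'
from h import *
import pickle
np.set_printoptions(precision=4,suppress=True)
t=pickle.load(open("top7.pkl","rb"));s=pickle.load(open("side7.pkl","rb"));a=pickle.load(open("a.pkl","rb"))
sx,sy=398/160,390/160
f=lambda x,y:(230+(x-398+.5)/sx-.5,130+(y+.5)/sy-.5)
e=ray(t,[f(*p) for p in((514,157),(709,126),(744,289),(544,322))],.174);print(e)
print(np.linalg.norm(e-np.roll(e,1,0),axis=1))
v=e[0]-e[1];print("yaw",np.degrees(np.arctan2(-v[0],v[1])))
th=np.radians(7.45);xv=np.array([np.cos(th),np.sin(th),0]);yv=np.array([-np.sin(th),np.cos(th),0])
g=np.array([.5005,-.1783,.15]);
P=[g+.1*xv+.1*yv,g-.07*xv+.1*yv]
print("pred bottom corners side zoom",[((p[0]-190+.5)*sx-.5,(p[1]-110+.5)*390/120-.5) for p in proj(s,P)])
P=[p+[0,0,.024] for p in [g+.1*xv+.1*yv,g-.07*xv+.1*yv,g-.07*xv-.1*yv,g+.1*xv-.1*yv]]
print("pred top corners",[((p[0]-190+.5)*sx-.5,(p[1]-110+.5)*390/120-.5) for p in proj(s,P)])
d=cv2.absdiff(t["image"],a["top"]["image"]).max(2);print("hammer/tin/bundle diff",d[145:185,110:215].max(),d[150:175,302:325].max(),d[138:162,258:280].max())
E
```

```text
[[ 0.5869 -0.0668  0.174 ]
 [ 0.612  -0.2673  0.174 ]
 [ 0.4425 -0.2871  0.174 ]
 [ 0.4172 -0.0878  0.174 ]]
[0.1709 0.202  0.1707 0.2009]
yaw 7.138413278185856
pred bottom corners side zoom [(np.float64(168.09520576678332), np.float64(178.38372086669054)), (np.float64(327.5807169613436), np.float64(180.55067698941548))]
pred top corners [(np.float64(168.49849535833792), np.float64(151.21055457181902)), (np.float64(329.97968312627967), np.float64(153.45165394108068)), (np.float64(302.9889020019722), np.float64(68.90301996994667)), (np.float64(166.5617967232411), np.float64(66.88640317839146))]
hammer/tin/bundle diff 7 8 7
```

The roof's size and yaw in the top view, and its corners in the side view, match the home pose to within a pixel or two. The hammer, tin and tubes are unchanged.

```bash
python3 -c "
from bench import ctrl
print(ctrl.close_job())"
```

```text
the job is handed in; nothing more can be done
None
```

The roof is on the insect hotel, with its long eave to the open front and both holes over the dowels. I handed the job in at about 19.5 s.

- **Finding the dowels:** The cameras put them about 6 mm towards the front from the middle of the walls. I shifted the roof 1.5 mm after a side-view check and lowered it in steps of a few millimetres. It dropped straight over both dowels with no contact force, so I did not need to feel along the walls.
- **Seating:** Contact came at the expected home height, with about 10 N on the walls. Just before release the wrist showed a moment of about 0.47 Nm, which suggests one edge touched slightly first. I then let go and backed off.
- **Last checks:** The top view measured the roof at 171 × 201 mm at its home height, with a yaw of 7.1° against about 7.4° for the hotel, within measuring error. The visible corners in the side view matched the home pose to about a pixel. The top-view picture showed the hammer, tin and tubes unmoved, and no check failed.

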